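# Clamp the board and hold the UV lamp over the glued display window

### The arm

A 6-joint arm with a two-finger parallel gripper is mounted at the origin on the work surface. World frame = base frame: x ahead of the robot, y to its left, z up, the work surface at z = 0. Lengths are in m, angles in rad, forces in N, time in s.
With the tool pointing down it reaches from about 0.25 to 0.775 m from the base axis. Payload 4 kg.
Tool frame: the origin (TCP) lies midway between the tips of the shut fingers; the grasp point (between the pads) lies 19 mm behind it; z points along the fingers, y is the direction in which the jaws open and shut (so a half turn about z gives the same grasp; the last joint's range is limited). The gripper opens to 94 mm and grips with 3 to 60 N. Pads are 16 mm wide; open, the fingers measure 119 mm over their backs; the gripper's body (75 mm by 177 mm) begins 78 mm behind the grasp point.
Start: joints at [-0.103, 0.087, 1.371, -0, 1.684, -0.103], TCP at [0.55, -0, 0.175] pointing down, gripper open.
Joint ranges: [-3.1, 3.1], [-0.76, 2.03], [0.27, 2.55], [-1.08, 4.22], [0.17, 2.65], [-2.57, 2.57]. Speed limits (rad/s): [2.79, 2.79, 3.14, 3.14, 3.14, 3.14].

### API

Orientations are given as [roll, pitch, yaw] about the fixed x, y, z axes, in that order (R = Rz(yaw) Ry(pitch) Rx(roll)).
In Python, from bench import get_obs, snapshot, ticket gives the robot as it stands.
- The arm moves only by the shell command python3 -m creep 'ROWS' [OPENING]. ROWS is JSON, a list that holds one entry, the list of rows, each a list of 4 numbers: the shift along the tool's x, y, z in mm, then the turn about the tool's z in degrees. A call has 1 to 8 rows; each row shifts and turns the commanded pose from where the row before left it, along the tool's axes as they then stand; what a row does not reach is not made up. A row lasts 1/8 s, in which the tool goes at most 62.5 mm and 10.7 degrees, less where a joint would pass 70% of its speed; a pose out of reach is approached as far as the arm can. A call with a gripper value outside its range is refused whole. OPENING is the opening, from 0 (shut) to 1 (fully open), set as the call begins (- or left out, the last holds). The fingers move at their own pace and stop on an object; the grip force is fixed at half the most. Time passes only in rows, so rows that do not move let the fingers close. It gives the time, the measured TCP pose, the force and the opening at its end, in the units of the state.
- get_obs(): the state, without advancing time (a new reading comes with each control period).
- snapshot(name): name is "scene" or "side" or "wrist"; returns a dict with "color" (420x560x3 uint8, red, green, blue), "depth" (420x560 float32, m along the optical axis (not along the pixel's ray), 0 where there is no reading), "fx", "fy", "cx", "cy" (pixels), "extrinsics" (4x4, takes a point from world to camera coordinates). Camera axes: x right, y down, z forward; pixel columns grow to the right and rows downward; lengths in m; the calibration is good to about 2 mm. A picture is of the moment at which its call begins.
- ticket.close_job(): hands the job in, once; it reports no verdict.
The state is a dict: "time": time; "joint_positions": joint angles; "qvel": joint speeds; "joint_torque": joint torques, N m; "tool_pos": TCP position; "ee_rot": TCP orientation; "wrist_force": force on the tool from outside, world axes, zero at the start; "wrist_torque": the same for the moment, N m; "width": finger opening in m.
Only numpy, scipy, OpenCV 4.12 (cv2) and the standard library are available. Lean on these libraries where they do the work, as an engineer would, in place of code of your own. Each camera call takes 0.05 s, during which the arm holds its last target. There are 200 camera calls.

### The job

The display window on the board in the fixture has just been glued: close the toggle clamp by pushing its red handle fully down, then take the UV lamp from its charging dock, carry it across above the boards standing in the rack, and hold it upright and still over the clear window, centred on it, with the long side of the lamp's head along the long side of the window and its underside about 8 mm clear of the glass. The glue is still wet, so do not shift the window, do not touch the window, the board or the fixture with the lamp or knock the rack with it, and leave the other things on the bench where they are. The program finishes while holding the lamp there: do not put it down or let it go.

Things in the scene. Friction and masses are not known exactly. Their poses are not given: they have to be found in the camera images.
- fixture: aluminium bonding fixture, fixed: plate 178 x 144 x 12 mm with a green board 120 x 128 mm, board top 20 mm above the bench. Origin on the bench under the board, z up; x runs from the toggle clamp (robot side) to the black heat sink (top 54 mm, near face at x = +51 mm). Other tall parts, top 48 mm or less, stand at |y| over 46 mm; between them only the display module. Yaw within 0.25 rad of 0
- pane: clear display window, loose, 22 x 44 x 4 mm (x, y, z), 14 g, lying on wet glue on the black display module (34 x 56 mm) in the middle of the board, at x = +10 mm, y = 0 of the fixture. Origin at the centre of its underside, 28 mm above the bench (top face 32 mm); axes parallel to the fixture's, long side along y
- clamp_handle (a joint): toggle clamp's handle, rad: 0 = flat towards the robot, fully closed at its end stop; grows as it is raised, 1.2 = fully open. Starts at 0.85 to 1.15, stays where left; about 3 N at the red grip moves it. A linked hold-down bar on the other side of the hinge swings down onto the board as the handle goes down; open, the bar slants up over the board's near edge, its end up to 90 mm above the bench
- clamp_hinge (a point): axis of the clamp handle's hinge, parallel to the fixture's y, 44 mm above the bench, at x = -88 mm, y = 0 of the fixture
- clamp_grip (a point): point in the clamp handle's red grip, 68 mm from the hinge. The grip is a round bar, 16 mm diameter, 28 to 90 mm from the hinge; it points to the fixture's -x when flat (its top then 54 mm above the bench) and slants up when open
- lamp: cordless UV lamp, about 300 g, 131 mm tall, standing head down in the dock. Origin at the centre of its underside, where the light window (36 x 58 mm) is, z up. Aluminium head 42 x 64 mm (x, y) to z = 34 mm, violet collar 36 x 48 mm to 46 mm, black upright grip 32 x 40 mm (x, y) to 126 mm, violet cap on top. A half turn about z makes no difference
- dock: white charging dock, fixed, 90 x 112 mm (x, y), 24 mm high, with a well 16 mm deep (2 mm play round the lamp's head) in which the lamp stands, its underside 8 mm above the bench. Origin on the bench under the well's centre, axes as the lamp's at the start. Dock and fixture stand on opposite sides of the rack, either way round
- rack: black slotted rack, fixed to the bench between dock and fixture, 190 x 70 mm (x, y), with three green circuit boards standing on edge, tops 132 mm above the bench. Origin on the bench under its centre, boards parallel to its x
- glue: black glue bottle with a pointed nozzle, upright, 34 mm diameter, 96 mm tall, loose, near the robot's side of the rack. Origin at the centre of its underside
- tape: roll of amber tape lying flat, 90 mm outside diameter, 19 mm high, loose. Origin at the centre of its underside
- screwdriver: screwdriver with yellow handle, 170 mm, lying loose along its x at one side of the bench, handle to -x
- brush: black-handled brush, 160 mm, lying loose along its x at the other side of the bench, handle to -x
Not all that is in view belongs to the job. There is more than one size of the dock; the one meant has the size given above. There is more than one size of the lamp; the one meant has the size given above.

How it is judged:
By the outcome, as a careful person would: the job done as asked, in the order asked, and still so for the second after the job is handed in, while the arm keeps its last pose, push and grip.
It also fails if it takes over 58 s, if anything falls off the work surface, if the arm or the gripper's body presses on something with over 40 N, if the wrist force passes 120 N, or if a joint passes its speed limit or range.

## Working session

There is one attempt and no reset: what is moved stays moved. The work goes in short steps, Python scripts to look and compute and a shell command to move; the robot and the scene stay as the last step left them, time stands still between calls to the robot, and variables do not carry over. Pictures are saved under pics/ and viewed, on a budget of 10 in all, crops included, one or two more only if the job needs it, and the job is handed in when it is done.

```bash
mkdir -p pics; cat > h.py <<'E'
import numpy as np, cv2
from bench import get_obs, snapshot, ticket
def pts(s):
    d=s["depth"]; v,u=np.indices(d.shape)
    P=np.stack([(u-s["cx"])/s["fx"]*d,(v-s["cy"])/s["fy"]*d,d],-1)
    T=np.linalg.inv(s["extrinsics"]); W=P@T[:3,:3].T+T[:3,3]; W[d==0]=np.nan
    return W
def save(n,img): cv2.imwrite("pics/"+n+".png",cv2.cvtColor(img,cv2.COLOR_RGB2BGR))
def ray(s,u,v,z):
    T=np.linalg.inv(s["extrinsics"]); r=T[:3,:3]@np.array([(u-s["cx"])/s["fx"],(v-s["cy"])/s["fy"],1]); o=T[:3,3]
    return o+r*(z-o[2])/r[2]
E
python3 - <<'E'
from h import *
for n in ["scene","side"]:
    s=snapshot(n); np.save(n+".npy",s,allow_pickle=True); save(n,s["color"]); print(n,s["fx"],np.linalg.inv(s["extrinsics"])[:3,3].round(3))
o=get_obs(); print(o)
E
```

```text
scene 493.9057653673821 [ 1.535 -0.238  0.707]
side 504.9350846127819 [ 0.091 -0.963  0.731]
{'time': 0.1, 'joint_positions': array([-1.03093263e-01,  8.78650590e-02,  1.37207175e+00,  2.47831217e-06,
        1.68362675e+00, -1.03119452e-01]), 'qvel': array([ 2.44980504e-04, -1.87174309e-03, -2.53684051e-03,  1.02816875e-03,
       -7.67681482e-05,  5.99707551e-04]), 'joint_torque': array([ 2.25695316e-03, -3.41256917e+01, -3.03301656e+01,  7.19034858e-02,
        3.05556308e-02, -9.49158243e-05]), 'tool_pos': array([5.49445828e-01, 5.73636196e-05, 1.74245978e-01]), 'ee_rot': array([-3.13963247e+00, -2.05328899e-04,  1.57082259e+00]), 'wrist_force': array([-0.16737823, -0.73683377, -0.15782393]), 'wrist_torque': array([ 0.04259072,  0.01211867, -0.00551862]), 'width': 0.09392298016537028}
```

View pics/scene.png

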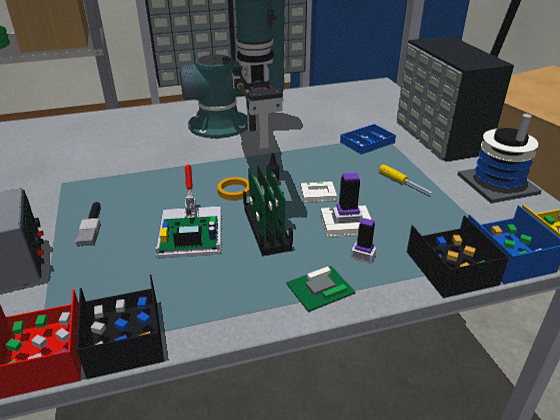

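View pics/side.png

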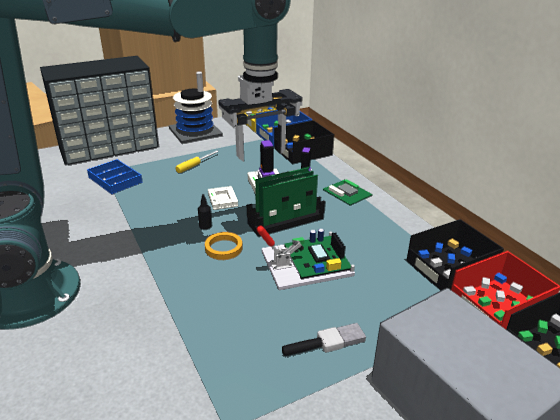

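Scene view: the fixture is at (189,232) with its red handle at (188,177), and the rack is at (268,210). Lamp candidates are a large one at (349,195) in the white dock (345,220) and a small one at (365,240) on a small base. Another white dock-like piece is empty at (318,190). I choose the large lamp, and will check its sizes and the crop.

```bash
python3 - <<'E'
from h import *
s=np.load("scene.npy",allow_pickle=True).item(); W=pts(s); c=s["color"]
t=np.load("side.npy",allow_pickle=True).item(); W2=pts(t); c2=t["color"]
hs=lambda c:cv2.cvtColor(c,cv2.COLOR_RGB2HSV)
def rep(n,W,m,box):
    u0,v0,u1,v1=box; k=np.zeros(m.shape,bool); k[v0:v1,u0:u1]=1; k&=m&np.isfinite(W[...,2])
    P=W[k]; print(n,len(P),"lo",np.percentile(P,2,0).round(3),"hi",np.percentile(P,98,0).round(3),"med",np.median(P,0).round(3))
    return P
H=hs(c);H2=hs(c2)
vio=(H[...,0]>125)&(H[...,0]<150)&(H[...,1]>90)
for n,b in [("bigcap",(335,165,365,185)),("bigcollar",(330,195,365,225)),("smallcap",(355,212,380,228))]: rep(n,W,vio,b)
wh=(H[...,2]>170)&(H[...,1]<50)
def rect(n,W,m,box,zr):
    u0,v0,u1,v1=box;k=np.zeros(m.shape,bool);k[v0:v1,u0:u1]=1
    k&=m&(W[...,2]>zr[0])&(W[...,2]<zr[1]); P=W[k]
    r=cv2.minAreaRect(P[:,:2].astype(np.float32)); print(n,len(P),np.round(r[0],4),np.round(r[1],4),r[2],"z",np.median(P[:,2]).round(4))
al=np.ones(wh.shape,bool)
rect("dock",W,al,(315,195,375,240),(.018,.03))
rect("dock2",W,al,(298,175,340,204),(.012,.03))
rect("biggriptop",W,al,(335,165,365,188),(.132,.145))
rect("biggrip",W,al,(335,165,365,215),(.065,.125))
rect("head",W,al,(325,195,370,232),(.028,.046))
rect("smallgrip",W,al,(350,215,380,250),(.05,.125))
rect("plate",W,al,(145,195,232,265),(.008,.0145))
rect("board",W,(H[...,0]>40)&(H[...,0]<80)&(H[...,1]>100),(145,195,232,265),(.017,.023))
rect("module",W,al,(165,210,215,255),(.0255,.036))
rect("rack",W,al,(235,150,300,260),(.10,.136))
for n,WW,HH,b in [("red",W,H,(175,155,205,205)),("red2",W2,H2,(250,220,285,255))]:
    m=((HH[...,0]<8)|(HH[...,0]>172))&(HH[...,1]>150); rep(n,WW,m,b)
m=(H2[...,0]>40)&(H2[...,0]<80)&(H2[...,1]>100)
rect("board2",W2,m,(255,225,365,295),(.017,.023))
rect("plate2",W2,al,(255,225,365,295),(.008,.0145))
rect("mod2",W2,al,(300,240,335,265),(.0255,.036))
rect("dockS",W2,al,(240,160,290,200),(.018,.03))
rect("lampS",W2,al,(255,135,280,180),(.05,.145))
rect("glueS",W2,al,(195,190,215,230),(.01,.11))
a=cv2.resize(c[150:275,140:235],None,fx=4,fy=4,interpolation=cv2.INTER_CUBIC);b=cv2.resize(c[150:275,295:390],None,fx=4,fy=4,interpolation=cv2.INTER_CUBIC)
save("crop1",np.hstack([a,b]))
E
```

```text
bigcap 116 lo [0.445 0.168 0.   ] hi [0.673 0.276 0.141] med [0.661 0.184 0.138]
bigcollar 168 lo [0.645 0.16  0.045] hi [0.782 0.204 0.099] med [0.673 0.172 0.053]
smallcap 91 lo [0.678 0.16  0.046] hi [0.792 0.201 0.1  ] med [0.781 0.173 0.098]
dock 617 [0.627  0.1901] [0.1124 0.1619] 79.82742309570312 z 0.0234
dock2 425 [0.514  0.1657] [0.0854 0.0767] 79.00028991699219 z 0.0182
biggriptop 130 [0.6595 0.1835] [0.0347 0.0312] 84.1441421508789 z 0.1379
biggrip 426 [0.6668 0.178 ] [0.0462 0.0257] 50.13462448120117 z 0.0954
head 248 [0.6601 0.1841] [0.0644 0.0463] 79.1412353515625 z 0.0395
smallgrip 360 [0.7817 0.1715] [0.0313 0.0241] 51.94156265258789 z 0.0801
plate 896 [ 0.5562 -0.1622] [0.1692 0.2391] 77.85063171386719 z 0.0113
board 835 [ 0.6047 -0.1845] [0.1265 0.1242] 79.57804107666016 z 0.0196
module 339 [ 0.5994 -0.1807] [0.1135 0.1298] 79.72109985351562 z 0.0313
rack 958 [ 0.6204 -0.0011] [0.054 0.155] 89.45179748535156 z 0.1238
red 139 lo [ 0.473 -0.169  0.077] hi [ 0.504 -0.153  0.122] med [ 0.49  -0.161  0.101]
red2 165 lo [ 0.463 -0.17   0.017] hi [ 0.538 -0.033  0.124] med [ 0.479 -0.164  0.103]
board2 884 [ 0.6009 -0.1818] [0.1316 0.1216] 79.38935089111328 z 0.0208
plate2 929 [ 0.5819 -0.1406] [0.2226 0.1748] 79.54847717285156 z 0.0125
mod2 285 [ 0.6048 -0.1839] [0.1029 0.0783] 65.83052825927734 z 0.0305
dockS 114 [0.6565 0.2004] [0.0878 0.0899] 78.56238555908203 z 0.0243
lampS 554 [0.6728 0.2093] [0.4542 0.0588] 62.40819549560547 z 0.1089
glueS 411 [0.4565 0.1312] [0.1813 0.0328] 61.15856170654297 z 0.0388
```

View pics/crop1.png

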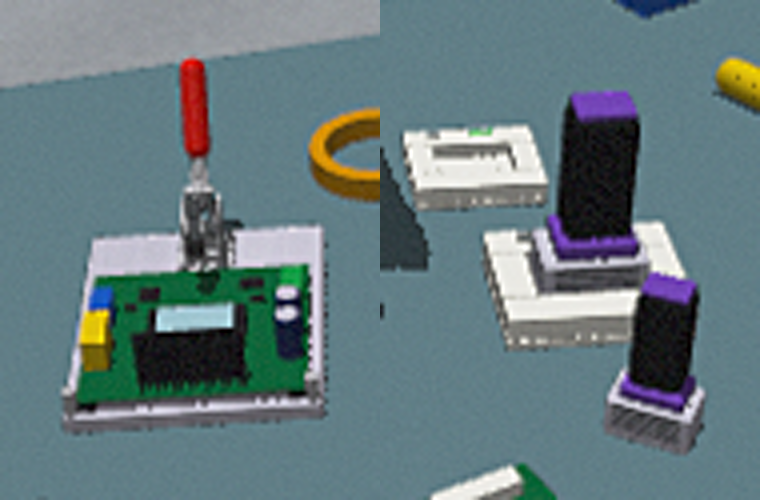

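The crop shows the large lamp seated in the large dock. Its head measures 64 x 46 mm and its cap is at 0.139 m, both matching the description. The small lamp at (0.78, 0.17) and the small empty dock are decoys. The fixture is at about (0.603, -0.183) with yaw -10.5°, the hinge at about (0.517, -0.167), and the handle at about 1 rad. Clamp first.

```bash
python3 -m creep '[[[-27,-12,0,0],[-27,-12,0,0],[-27,-12,0,0],[-27,-12,0,0],[-27,-12,0,0],[-25,-12,0,0],[0,0,0,5],[0,0,0,5.5]]]' 0
python3 - <<'E'
from h import *
s=snapshot("scene"); t=snapshot("side"); w=snapshot("wrist"); 
f=lambda im:cv2.resize(im,None,fx=4,fy=4,interpolation=cv2.INTER_CUBIC)
a=f(s["color"][120:245,140:235]); b=f(t["color"][180:305,240:335])
save("clampA",np.hstack([a,b])); save("wristA",w["color"])
W=pts(t);H=cv2.cvtColor(t["color"],cv2.COLOR_RGB2HSV)
m=((H[...,0]<8)|(H[...,0]>172))&(H[...,1]>150)&(W[...,2]>.06)&(W[...,2]<.15)&(abs(W[...,1]+.16)<.03)
P=W[m];print(len(P));z=P[:,2]
for lo in np.arange(.06,.14,.01):
    q=P[(z>=lo)&(z<lo+.01)]
    if len(q): print(round(lo,2),q.mean(0).round(4),len(q))
E
```

```text
time: 1.1
tool_pos: [0.4775, -0.1603, 0.1747]
ee_rot: [-3.141, -0.0, 1.383]
wrist_force: [0.5, 0.1, 0.4]
width: 0.0173
152
0.07 [ 0.4913 -0.167   0.0776] 10
0.08 [ 0.4886 -0.1663  0.0845] 24
0.09 [ 0.4825 -0.1659  0.0953] 31
0.1 [ 0.4774 -0.1643  0.1056] 28
0.11 [ 0.4704 -0.162   0.1154] 39
0.12 [ 0.4699 -0.1584  0.1225] 20
```

View pics/clampA.png

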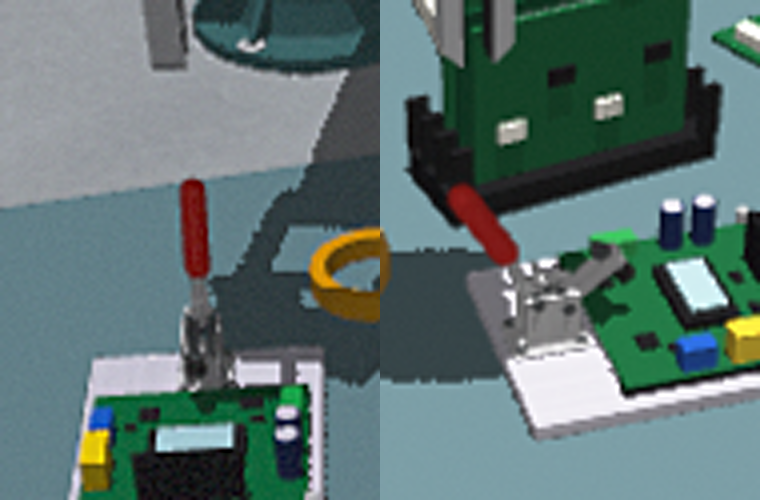

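The handle is still open, at about 1.06 rad, with its end near x=0.467, z=0.125. The shut fingers are just above it, so I press down while drifting outward.

```bash
python3 -m creep '[[[0,-3,12,0],[0,-2,12,0],[0,0,10,0],[0,0,6,0],[0,0,5,0],[0,-1,5,0],[0,-1,5,0],[0,-1,5,0]]]' 0; python3 -m creep '[[[0,-1,5,0],[0,-2,5,0],[0,-2,5,0],[0,-2,5,0],[0,-2,5,0],[0,-2,5,0],[0,-2,5,0],[0,-1,5,0]]]'
```

```text
time: 2.25
tool_pos: [0.4702, -0.1586, 0.1151]
ee_rot: [3.141, 0.0, 1.388]
wrist_force: [-0.8, 0.0, 0.2]
width: 0.0004
time: 3.25
tool_pos: [0.4517, -0.1553, 0.0812]
ee_rot: [-3.133, 0.001, 1.388]
wrist_force: [-26.6, 8.0, 40.3]
width: 0.0009
```

40 N along the rod's axis means I'm probably pushing on the rod's end. Look.

```bash
python3 - <<'E'
from h import *
t=snapshot("side")
f=lambda im:cv2.resize(im,None,fx=6,fy=6,interpolation=cv2.INTER_CUBIC)
save("clampB",f(t["color"][190:290,235:345]))
W=pts(t);H=cv2.cvtColor(t["color"],cv2.COLOR_RGB2HSV)
m=((H[...,0]<8)|(H[...,0]>172))&(H[...,1]>150)&(W[...,2]>.03)&(W[...,2]<.15)&(abs(W[...,1]+.16)<.03)
P=W[m];print(len(P),P.min(0),P.max(0));z=P[:,2]
E
```

```text
119 [ 0.45687255 -0.17137169  0.07276893] [ 0.49270031 -0.158357    0.11774185]
```

View pics/clampB.png

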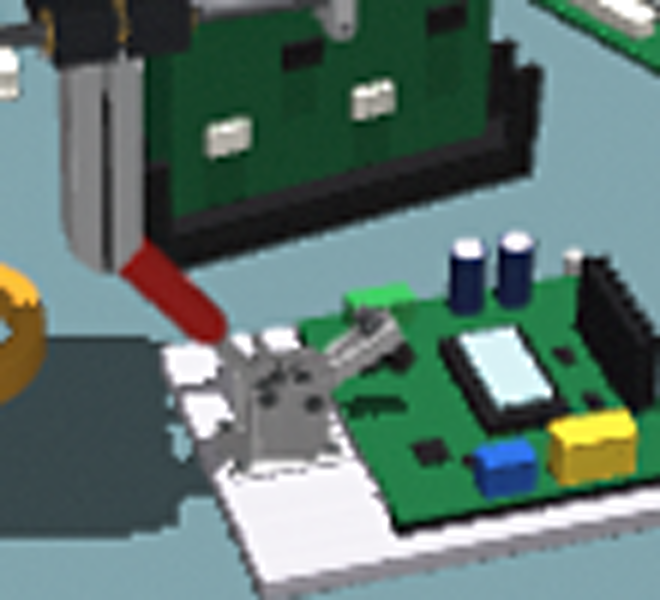

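The fingers slipped past the rod's end and wedge it axially. I back out, rise, move about 30 mm towards the hinge and press from on top.

```bash
python3 -m creep '[[[0,-6,0,0],[0,0,-15,0],[0,0,-20,0],[0,0,-20,0],[0,16,0,0],[0,16,0,0],[0,0,8,0],[0,0,0,0]]]'
```

```text
time: 4.3
tool_pos: [0.4809, -0.1602, 0.1199]
ee_rot: [-3.137, -0.001, 1.388]
wrist_force: [0.2, -0.1, 0.4]
width: 0.0007
```

```bash
python3 -m creep '[[[0,0,4,0],[0,0,4,0],[0,0,4,0],[0,0,4,0],[0,0,4,0],[0,0,4,0],[0,0,4,0],[0,0,4,0]]]'
```

```text
time: 5.3
tool_pos: [0.482, -0.1607, 0.09]
ee_rot: [3.142, -0.0, 1.388]
wrist_force: [-0.3, -0.4, -0.8]
width: 0.0005
```

```bash
cat >> h.py <<'E'
def handle():
    t=snapshot("side"); W=pts(t);H=cv2.cvtColor(t["color"],cv2.COLOR_RGB2HSV)
    m=((H[...,0]<8)|(H[...,0]>172))&(H[...,1]>150)&(W[...,2]>.03)&(W[...,2]<.15)&(abs(W[...,1]+.16)<.03)
    P=W[m];print(len(P),P.min(0).round(3),P.max(0).round(3)); 
    for lo in np.arange(.44,.51,.01):
        q=P[(P[:,0]>=lo)&(P[:,0]<lo+.01)]
        if len(q): print(round(lo,2),q.mean(0).round(4),len(q))
E
python3 -c "
from h import *
handle()"
```

```text
149 [ 0.452 -0.17   0.071] [ 0.492 -0.15   0.118]
0.45 [ 0.4557 -0.1584  0.1118] 28
0.46 [ 0.4648 -0.1608  0.1048] 45
0.47 [ 0.475  -0.1643  0.0914] 42
0.48 [ 0.4843 -0.166   0.0824] 28
0.49 [ 0.4912 -0.1651  0.0769] 6
```

```bash
python3 -m creep '[[[0,0,4,0],[0,0,4,0],[0,-1,4,0],[0,-2,4,0],[0,-3,4,0],[0,-3,4,0],[0,-3,4,0],[0,-3,3,0]]]'; python3 -c "
from h import *
handle()"
```

```text
time: 6.35
tool_pos: [0.467, -0.1581, 0.0593]
ee_rot: [3.141, 0.0, 1.388]
wrist_force: [0.4, 0.1, 3.4]
width: 0.0003
135 [ 0.437 -0.167  0.063] [ 0.485 -0.148  0.103]
0.44 [ 0.4449 -0.1571  0.0968] 33
0.45 [ 0.4544 -0.16    0.0888] 27
0.46 [ 0.465  -0.1625  0.0806] 23
0.47 [ 0.4749 -0.1633  0.0756] 31
0.48 [ 0.4827 -0.1635  0.0706] 13
```

```bash
python3 - <<'E'
from h import *
t=snapshot("side");s=snapshot("scene")
f=lambda im:cv2.resize(im,None,fx=4,fy=4,interpolation=cv2.INTER_CUBIC)
save("clampC",np.hstack([f(s["color"][130:255,140:235]),f(t["color"][170:295,235:335])]))
E
```

```text
(no output)
```

View pics/clampC.png

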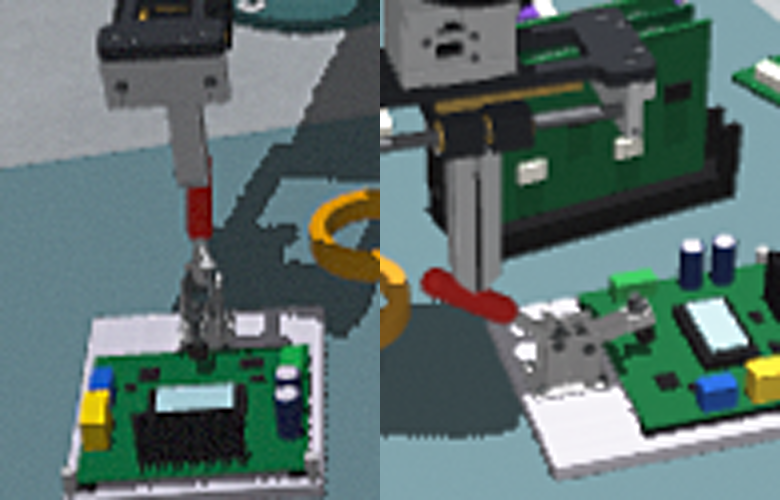

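The finger sits about 6 mm to -y of the rod's axis and is sliding down its side. I lift, shift +7 mm and press again.

```bash
python3 -m creep '[[[0,0,-15,0],[0,0,-20,0],[7,0,0,0],[0,0,6,0],[0,0,5,0],[0,0,4,0],[0,0,4,0],[0,0,0,0]]]'; python3 -m creep '[[[0,0,4,0],[0,0,4,0],[0,-1,4,0],[0,-2,4,0],[0,0,0,0]]]'; python3 -c "
from h import *
handle()"
```

```text
time: 7.5
tool_pos: [0.4681, -0.151, 0.0746]
ee_rot: [-3.141, -0.0, 1.387]
wrist_force: [-0.2, -0.0, 0.5]
width: 0.0004
time: 8.12
tool_pos: [0.4653, -0.1505, 0.0591]
ee_rot: [-3.141, -0.0, 1.387]
wrist_force: [-0.8, 0.0, 0.7]
width: 0.0005
147 [ 0.436 -0.168  0.064] [ 0.485 -0.147  0.1  ]
0.44 [ 0.4449 -0.1572  0.0935] 33
0.45 [ 0.4549 -0.16    0.0865] 30
0.46 [ 0.4653 -0.1618  0.0796] 30
0.47 [ 0.475  -0.1629  0.0741] 30
0.48 [ 0.4825 -0.1629  0.0717] 9
```

```bash
python3 - <<'E'
from h import *
t=snapshot("side");s=snapshot("scene");w=snapshot("wrist")
o=get_obs(); p=o["tool_pos"]
for n,c in(("scene",s),("side",t),("wrist",w)):
    q=c["extrinsics"]@np.r_[p,1]; u=q[0]/q[2]*c["fx"]+c["cx"]; v=q[1]/q[2]*c["fy"]+c["cy"]; print(n,u,v,q[2])
    if 0<=u<560 and 0<=v<420: cv2.circle(c["color"],(int(round(u)),int(round(v))),0,(255,0,255),-1)
W=pts(s);H=cv2.cvtColor(s["color"],cv2.COLOR_RGB2HSV)
m=((H[...,0]<8)|(H[...,0]>172))&(H[...,1]>150)&(W[...,2]>.03)&(W[...,2]<.15)&(abs(W[...,1]+.16)<.03);P=W[m];print(P.min(0),P.max(0),P.mean(0))
f=lambda im,k:cv2.resize(im,None,fx=k,fy=k,interpolation=cv2.INTER_NEAREST)
top=np.hstack([f(s["color"][150:225,165:225],6),f(t["color"][205:280,245:315],6)])
save("clampD",top[:,:780]); save("wristD",w["color"])
E
```

```text
scene 192.84852714899534 185.0503659761758 1.236110210044831
side 257.2808655422729 250.06019052218994 1.1123946686685098
wrist 275.3912267347016 236.6144358894236 0.22160164859360776
[ 0.46221892 -0.17152973  0.03503747] [ 0.65487848 -0.14973541  0.08636507] [ 0.48168939 -0.15912869  0.07555996]
```

View pics/clampD.png

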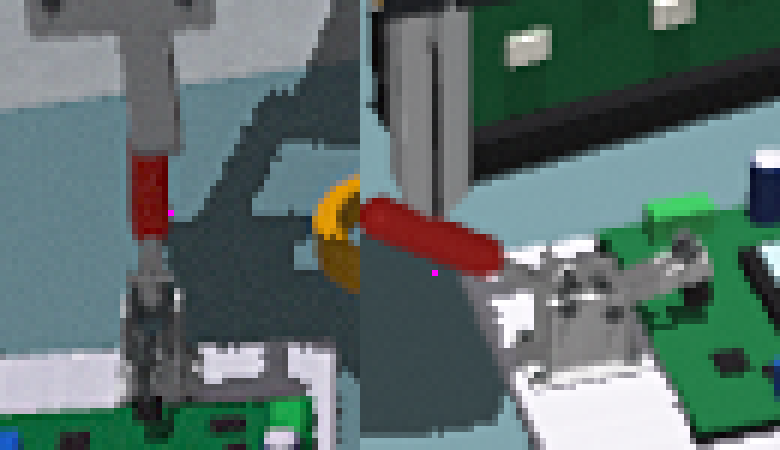

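The images suggest the finger is resting on top of the rod about 20 mm above the reported TCP. Check the fingertip's height by depth.

```bash
python3 - <<'E'
from h import *
s=snapshot("scene");t=snapshot("side");W=pts(s);W2=pts(t)
for v in range(166,186,2): print(v,W[v,190].round(3),s["color"][v,190], W[v,187].round(3))
print()
for v in range(228,254,2): print(v,W2[v,256].round(3),t["color"][v,256],W2[v,259].round(3))
print(get_obs()["tool_pos"],get_obs()["wrist_force"])
E
```

```text
166 [ 0.479 -0.153  0.121] [102 101 105] [ 0.478 -0.16   0.122]
168 [ 0.481 -0.154  0.117] [ 99  99 101] [ 0.477 -0.161  0.116]
170 [ 0.478 -0.154  0.11 ] [ 99  98 102] [ 0.48  -0.161  0.113]
172 [ 0.481 -0.155  0.106] [100 100 104] [ 0.475 -0.162  0.104]
174 [ 0.477 -0.155  0.098] [ 95  99 103] [ 0.481 -0.163  0.102]
176 [ 0.466 -0.155  0.087] [100  42  44] [ 0.463 -0.162  0.086]
178 [ 0.473 -0.156  0.085] [115  27  25] [ 0.465 -0.163  0.081]
180 [ 0.475 -0.157  0.081] [110  17  17] [ 0.473 -0.164  0.081]
182 [ 0.484 -0.158  0.08 ] [113  27  14] [ 0.476 -0.165  0.077]
184 [ 0.482 -0.159  0.074] [111  27  19] [ 0.479 -0.166  0.073]

228 [ 0.46  -0.159  0.125] [122 123 124] [ 0.466 -0.159  0.123]
230 [ 0.459 -0.16   0.121] [124 124 125] [ 0.466 -0.16   0.119]
232 [ 0.459 -0.159  0.115] [123 123 124] [ 0.467 -0.158  0.112]
234 [ 0.46  -0.158  0.109] [123 124 124] [ 0.466 -0.16   0.108]
236 [ 0.46  -0.158  0.103] [123 123 124] [ 0.466 -0.159  0.102]
238 [ 0.46  -0.157  0.098] [123 124 124] [ 0.465 -0.161  0.099]
240 [ 0.46  -0.157  0.093] [121 120 121] [ 0.466 -0.16   0.092]
242 [ 0.458 -0.161  0.09 ] [131  25  21] [ 0.467 -0.156  0.084]
244 [ 0.458 -0.161  0.085] [135  29  23] [ 0.465 -0.161  0.083]
246 [ 0.457 -0.163  0.081] [134  25  24] [ 0.465 -0.162  0.078]
248 [ 0.497 -0.074  0.004] [69 61 64] [ 0.463 -0.165  0.075]
250 [ 0.495 -0.08   0.002] [56 72 75] [ 0.502 -0.082  0.001]
252 [ 0.493 -0.085  0.   ] [60 74 78] [ 0.497 -0.092  0.004]
[ 0.465555   -0.15059099  0.05933375] [0.23291743 0.16571301 0.66418806]
```

```bash
python3 -m creep '[[[0,0,-15,0],[0,0,-25,0],[0,0,-20,0],[0,0,0,0],[0,0,0,0]]]'; python3 - <<'E'
from h import *
p=get_obs()["tool_pos"];print(p)
for n in("scene","side"):
    s=snapshot(n);W=pts(s);c=s["color"].astype(int)
    g=(c.max(-1)-c.min(-1)<25)&(abs(W[...,0]-p[0])<.03)&(abs(W[...,1]-p[1])<.03)&(W[...,2]>.07)&(W[...,2]<.2)
    P=W[g];print(n,len(P),np.sort(P[:,2])[:12].round(3)); q=P[P[:,2]<np.percentile(P[:,2],15)];print(q.min(0),q.max(0))
handle()
E
```

```text
time: 9.05
tool_pos: [0.4653, -0.1505, 0.119]
ee_rot: [-3.141, -0.0, 1.388]
wrist_force: [0.6, 0.4, -0.4]
width: 0.0003
[ 0.46533185 -0.15048261  0.11903762]
scene 172 [0.083 0.087 0.087 0.089 0.089 0.091 0.148 0.148 0.149 0.15  0.15  0.15 ]
[ 0.44265932 -0.16401616  0.08332712] [ 0.47902087 -0.14257011  0.15734493]
side 260 [0.149 0.15  0.151 0.152 0.152 0.153 0.154 0.154 0.154 0.154 0.154 0.155]
[ 0.45201715 -0.16278612  0.14860743] [ 0.47319957 -0.14635917  0.16108862]
153 [ 0.436 -0.168  0.064] [ 0.486 -0.147  0.101]
0.44 [ 0.445  -0.1572  0.0938] 32
0.45 [ 0.4546 -0.1595  0.0871] 31
0.46 [ 0.4648 -0.1612  0.0802] 34
0.47 [ 0.4753 -0.1628  0.0734] 31
0.48 [ 0.4825 -0.1631  0.0716] 9
```

The real fingertips are 30 mm higher than the reported TCP. I'll use that measured offset: the closing height of 0.054 corresponds to a reported 0.024.

```bash
python3 -m creep '[[[-2,0,20,0],[0,0,20,0],[0,0,15,0],[0,-1,5,0],[0,-1,5,0],[0,-1,5,0],[0,-1,4,0],[0,-1,4,0]]]'; python3 -m creep '[[[0,-1,4,0],[0,-1,4,0],[0,-1,4,0],[0,-1,3,0],[0,0,2,0],[0,0,1,0],[0,0,0,0]]]';  python3 -c "
from h import *
handle()"
```

```text
time: 10.2
tool_pos: [0.4601, -0.1517, 0.0413]
ee_rot: [3.141, 0.0, 1.387]
wrist_force: [-2.0, -0.4, 2.9]
width: 0.0003
time: 11.08
tool_pos: [0.456, -0.1508, 0.0238]
ee_rot: [-3.141, -0.0, 1.388]
wrist_force: [-2.9, 0.9, 6.5]
width: 0.0003
157 [ 0.422 -0.166  0.042] [ 0.478 -0.146  0.057]
0.44 [ 0.4453 -0.1563  0.0503] 26
0.45 [ 0.4549 -0.1607  0.0497] 23
0.46 [ 0.4651 -0.161   0.0514] 26
0.47 [ 0.4734 -0.1618  0.051 ] 22
```

Nearly flat. Press on until it reaches the stop.

```bash
python3 -m creep '[[[0,0,1.5,0],[0,0,1.5,0],[0,0,1,0],[0,0,0,0]]]';  python3 -c "
from h import *
handle()"
```

```text
time: 11.62
tool_pos: [0.4561, -0.1509, 0.0231]
ee_rot: [-3.141, 0.0, 1.388]
wrist_force: [-10.3, 4.0, 22.1]
width: 0.0006
153 [ 0.422 -0.167  0.043] [ 0.48  -0.146  0.058]
0.44 [ 0.4446 -0.1571  0.0505] 27
0.45 [ 0.4553 -0.1605  0.0494] 21
0.46 [ 0.4652 -0.1606  0.0501] 26
0.47 [ 0.4732 -0.1619  0.0515] 21
0.48 [ 0.4804 -0.1588  0.049 ] 1
```

The handle is flat against its stop: 22 N with no further travel. I lift and pass over the fixture for a close wrist view.

```bash
python3 -m creep '[[[0,0,-20,0],[0,0,-50,0],[0,0,-50,0],[0,0,-50,0],[0,40,0,0],[0,40,0,0],[0,40,0,0],[0,35,0,0]]]' 1; python3 -m creep '[[[0,0,0,0],[0,0,0,0]]]'; python3 - <<'E'
from h import *
w=snapshot("wrist"); np.save("w1.npy",w,allow_pickle=True); save("wfix",w["color"])
W=pts(w)
def rect(n,zr,lim=.2,m=True):
    k=(W[...,2]>zr[0])&(W[...,2]<zr[1])&m; k=k.astype(np.uint8); N,l,st,_=cv2.connectedComponentsWithStats(k)
    for i in np.argsort(-st[1:,4])[:2]+1:
        P=W[l==i][:,:2].astype(np.float32); r=cv2.minAreaRect(P); print(n,len(P),np.round(r[0],4),np.round(r[1],4),round(r[2],2),st[i][:4])
rect("pane",(.030,.035)); rect("mod",(.0255,.035)); rect("plate",(.009,.014)); rect("plate+",(.009,.06))
H=cv2.cvtColor(w["color"],cv2.COLOR_RGB2HSV); rect("pale",(.02,.04),m=(H[...,2]>140)&(H[...,0]>80)&(H[...,0]<115))
E
```

```text
time: 12.68
tool_pos: [0.6106, -0.1793, 0.1884]
ee_rot: [3.141, -0.0, 1.388]
wrist_force: [-1.1, -1.4, 0.4]
width: 0.0773
time: 12.92
tool_pos: [0.6084, -0.179, 0.1888]
ee_rot: [-3.141, -0.0, 1.388]
wrist_force: [-0.4, -0.2, -0.2]
width: 0.0935
pane 853 [ 0.6064 -0.1834] [0.0445 0.0215] 79.14 [264 171  21  42]
pane 415 [ 0.8225 -0.2957] [0.1513 0.0745] 40.73 [453 224 107  99]
mod 1637 [ 0.6069 -0.1834] [0.0561 0.0334] 78.94 [259 165  32  52]
mod 729 [ 0.8242 -0.2953] [0.1532 0.0755] 39.79 [450 223 110 100]
plate 3294 [ 0.5843 -0.1421] [0.0713 0.1768] 79.11 [165 121 166  67]
plate 1891 [ 0.5309 -0.2125] [0.0582 0.0982] 79.37 [170 200  88  49]
plate+ 21229 [ 0.5443 -0.1714] [0.144  0.2471] 79.17 [ 89 121 244 133]
plate+ 5188 [ 0.6174 -0.0242] [0.0283 0.1907] 88.84 [144   0 219  64]
pale 832 [ 0.6063 -0.183 ] [0.0425 0.0215] 79.56 [264 172  21  40]
pale 201 [ 0.5765 -0.2337] [0.0145 0.0226] 69.75 [246 237  20  11]
```

View pics/wfix.png

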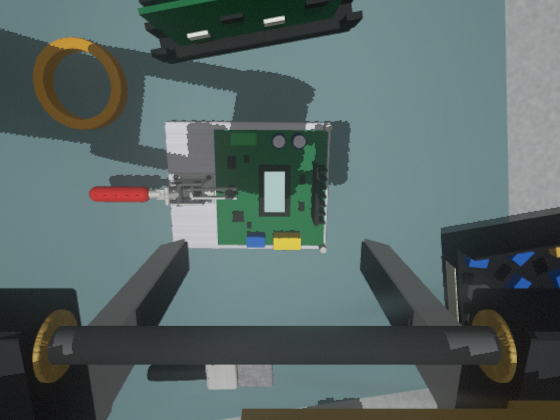

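The wrist view shows the clamp's bar down on the board, the handle flat at (120,194), and the pane at pixel (275,191), which gives (0.606, -0.183), yaw about -10.8°. Its measured size of 44.5 x 21.5 mm matches. Now over the rack to the lamp.

```bash
python3 -m creep '[[[46,-2,0,0],[46,-2,0,0],[46,-2,0,0],[46,-2,0,0],[46,-2,0,0],[46,-2,0,0],[46,-2,0,0],[44,-1,0,0]]]' 1; python3 -m creep '[[[0,0,0,0],[0,0,0,0]]]'; python3 - <<'E'
from h import *
p=get_obs()["tool_pos"]
w=snapshot("wrist"); W=pts(w);save("wlamp",w["color"])
def rect(n,zr):
    k=((W[...,2]>zr[0])&(W[...,2]<zr[1])&(np.hypot(W[...,0]-.66,W[...,1]-.184)<.12)).astype(np.uint8); N,l,st,_=cv2.connectedComponentsWithStats(k)
    for i in np.argsort(-st[1:,4])[:2]+1:
        P=W[l==i][:,:2].astype(np.float32); r=cv2.minAreaRect(P); print(n,len(P),np.round(r[0],4),np.round(r[1],4),round(r[2],2),np.median(W[l==i][:,2]).round(4))
rect("cap",(.132,.145));rect("head",(.036,.046));rect("dock",(.019,.028))
for n in("scene","side"):
    s=snapshot(n);V=pts(s);c=s["color"].astype(int)
    print(n)
    d=np.array([np.cos(.185),-np.sin(.185)])
    for sg in(-1,1):
        q=p[:2]+sg*.053*d
        g=(np.hypot(V[...,0]-q[0],V[...,1]-q[1])<.014)&(V[...,2]>.145)&(V[...,2]<.3)
        P=V[g]; 
        if len(P): print(sg,len(P),np.sort(P[:,2])[:6].round(3))
    k=(V[...,2]>.132)&(V[...,2]<.145)&(np.hypot(V[...,0]-.66,V[...,1]-.184)<.04); P=V[k];r=cv2.minAreaRect(P[:,:2].astype(np.float32));print("cap",len(P),np.round(r[0],4),np.round(r[1],4),r[2])
E
```

```text
time: 13.98
tool_pos: [0.66, 0.1847, 0.1907]
ee_rot: [3.14, -0.001, 1.388]
wrist_force: [0.4, -0.0, 0.4]
width: 0.0938
time: 14.22
tool_pos: [0.6602, 0.1827, 0.19]
ee_rot: [3.141, 0.001, 1.387]
wrist_force: [0.4, -0.6, -0.5]
width: 0.094
cap 1670 [0.6561 0.1875] [0.0361 0.0295] 78.51 0.1393
cap 1 [0.6634 0.205 ] [0. 0.] 0.0 0.1323
head 469 [0.6585 0.1999] [0.0371 0.0416] 78.63 0.0421
head 36 [0.7717 0.1873] [0.0167 0.0015] 42.54 0.0425
dock 5152 [0.6558 0.1867] [0.1122 0.0902] 79.07 0.0245
dock 337 [0.7751 0.1745] [0.0443 0.0305] 48.87 0.0254
scene
-1 196 [0.219 0.22  0.221 0.221 0.221 0.221]
1 346 [0.221 0.222 0.223 0.223 0.223 0.223]
cap 134 [0.6587 0.1841] [0.0367 0.0298] 80.29507446289062
side
-1 158 [0.223 0.223 0.225 0.226 0.227 0.227]
1 169 [0.221 0.222 0.223 0.224 0.225 0.225]
cap 81 [0.653  0.1837] [0.0408 0.029 ] 80.7900619506836
```

View pics/wlamp.png

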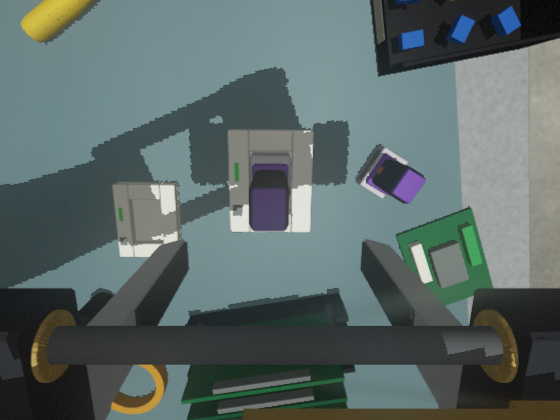

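The scene and side depth both put the open fingertips at 0.221 with the TCP reading 0.190, so the 31 mm offset holds. The dock below measures 112 x 90 mm, confirming the right one. The lamp centre is about (0.656, 0.186). Descend and grip.

```bash
python3 -m creep '[[[3,-4.5,10,0.4],[0,0,30,0],[0,0,30,0],[0,0,30,0],[0,0,25,0],[0,0,15,0],[0,0,7,0],[0,0,0,0]]]' 1; python3 -m creep '[[[0,0,0,0],[0,0,0,0],[0,0,0,0],[0,0,0,0],[0,0,0,0],[0,0,0,0],[0,0,0,0]]]' 0.2
```

```text
time: 15.38
tool_pos: [0.6568, 0.1872, 0.0424]
ee_rot: [3.141, -0.0, 1.38]
wrist_force: [0.6, 0.6, -0.2]
width: 0.0939
time: 16.25
tool_pos: [0.6567, 0.1872, 0.0422]
ee_rot: [-3.142, 0.0, 1.381]
wrist_force: [-0.6, -0.6, 1.7]
width: 0.0317
```

```bash
python3 -m creep '[[[0,0,-5,0],[0,0,-8,0],[0,0,-12,0],[0,0,-25,0],[0,0,-35,0],[0,0,-40,0],[0,0,-30,0],[0,0,-15,0]]]' 0.2; python3 -m creep '[[[0,0,0,0],[0,0,0,0]]]'; python3 - <<'E'
from h import *
o=get_obs();print(o["wrist_force"],o["wrist_torque"]); p=o["tool_pos"]
for n in("scene","side"):
    s=snapshot(n);V=pts(s)
    k=(np.hypot(V[...,0]-p[0],V[...,1]-p[1])<.045)&(V[...,2]>.12)&(V[...,2]<.2); P=V[k]; z=P[:,2]
    print(n,len(P),np.sort(z)[:8].round(3)); q=P[z<np.min(z)+.03]; r=cv2.minAreaRect(q[:,:2].astype(np.float32)); print(np.round(r[0],4),np.round(r[1],4),r[2])
E
```

```text
time: 17.25
tool_pos: [0.6576, 0.1874, 0.216]
ee_rot: [3.137, -0.002, 1.381]
wrist_force: [0.1, -0.5, -2.8]
width: 0.0322
time: 17.5
tool_pos: [0.6561, 0.1871, 0.2102]
ee_rot: [-3.138, 0.001, 1.381]
wrist_force: [0.7, -0.1, -3.4]
width: 0.0317
[ 0.73166987 -0.11089756 -3.38300322] [-0.00824128  0.02156922  0.0013322 ]
scene 301 [0.174 0.176 0.176 0.176 0.177 0.177 0.177 0.177]
[0.6706 0.1743] [0.0728 0.0351] 51.68849563598633
side 150 [0.175 0.176 0.177 0.177 0.178 0.179 0.179 0.179]
[0.6384 0.1749] [0.036  0.0714] 25.928565979003906
```

The lamp is held 31.7 mm wide, with its underside at 0.175 in both views and a weight of about 3.4 N. Carry it over the rack, 43 mm clear.

```bash
python3 -m creep '[[[-15,1,0,0],[-32,2,0,0],[-36,2,0,0],[-36,2,0,0],[-36,2,0,0],[-36,2,0,0],[-36,2,0,0],[-36,2,0,0]]]'; python3 -m creep '[[[-36,2,0,0],[-36,2,0,0],[-26,1.5,0,0],[-12,1,0,0],[0,0,0,0],[0,0,0,0]]]'; python3 - <<'E'
from h import *
p=get_obs()["tool_pos"]; print(p)
for n in("scene","side","wrist"):
    s=snapshot(n);V=pts(s);H=cv2.cvtColor(s["color"],cv2.COLOR_RGB2HSV)
    k=(V[...,2]>.029)&(V[...,2]<.036)&(np.hypot(V[...,0]-.606,V[...,1]+.183)<.04)&(H[...,2]>110)&(H[...,1]<110)
    P=V[k]
    if len(P)>20:
        r=cv2.minAreaRect(P[:,:2].astype(np.float32));print(n,"pane",len(P),np.round(r[0],4),np.round(r[1],4),r[2],P[:,2].mean())
    L=np.array([np.cos(.19),-np.sin(.19)]);Y=np.array([.189,.982]); 
    for nm,a,b in(("head",.176,.208),("grip",.225,.245),("cap",.301,.312)):
        k=(np.hypot(V[...,0]-p[0],V[...,1]-p[1])<.045)&(V[...,2]>a)&(V[...,2]<b); d=V[k][:,:2]-p[:2]
        if len(d): print(n,nm,len(d),"x",np.percentile(d@L,[2,98]).round(4),"y",np.percentile(d@Y,[2,98]).round(4))
E
```

```text
time: 18.6
tool_pos: [0.6208, -0.076, 0.2119]
ee_rot: [-3.141, 0.001, 1.38]
wrist_force: [0.7, -0.4, -3.5]
width: 0.0319
time: 19.35
tool_pos: [0.6074, -0.1822, 0.2123]
ee_rot: [-3.142, -0.001, 1.382]
wrist_force: [0.2, 0.6, -3.7]
width: 0.0317
[ 0.60744913 -0.182155    0.21230195]
scene pane 105 [ 0.6084 -0.1853] [0.042  0.0264] 80.75944519042969 0.031542088257980425
scene head 398 x [-0.0026  0.0259] y [-0.032   0.0303]
scene grip 153 x [-0.0009  0.0213] y [-0.0203  0.0181]
scene cap 95 x [0.0039 0.0318] y [-0.0175  0.0161]
side pane 123 [ 0.6064 -0.1812] [0.0493 0.0235] 77.4115219116211 0.03254179379909878
side head 324 x [-0.0231  0.0171] y [-0.0339  0.0272]
side grip 146 x [-0.0181  0.0118] y [-0.0227  0.0085]
side cap 236 x [-0.0297  0.0253] y [-0.02    0.0137]
wrist pane 272 [ 0.6089 -0.1687] [0.0146 0.0225] 79.77442169189453 0.032356916474048154
wrist head 430 x [-0.0197  0.0186] y [0.0311 0.032 ]
wrist grip 531 x [-0.0164  0.0157] y [0.0096 0.0215]
wrist cap 5542 x [-0.0236  0.0227] y [-0.0001  0.0186]
```

Lamp and pane agree within about 1 mm averaged over the cameras, and the yaw matches. Descend to a 16 mm gap first, then check.

```bash
python3 -m creep '[[[0,0,15,0],[0,0,25,0],[0,0,25,0],[0,0,25,0],[0,0,18,0],[0,0,12,0],[0,0,6,0],[0,0,0,0]]]'; python3 -m creep '[[[0,0,2,0],[0,0,0,0],[0,0,0,0]]]'; cat >> h.py <<'E'
def chk(u0):
    o=get_obs();p=o["tool_pos"]; print(p,o["ee_rot"],o["wrist_force"]); L=np.array([np.cos(.19),-np.sin(.19)]);Y=np.array([.189,.982])
    for n in("scene","side"):
        s=snapshot(n);V=pts(s);H=cv2.cvtColor(s["color"],cv2.COLOR_RGB2HSV)
        save(n+"_%d"%(o["time"]*100),s["color"])
        dd=V[...,:2]-p[:2]; a=dd@L;b=dd@Y;z=V[...,2]
        gray=(H[...,1]<60)
        k=(abs(a)<.03)&(abs(b)<.04)&(z>.036)&(z<u0+.034)&gray
        print(n,"head",k.sum(),"x",np.percentile(a[k],[2,98]).round(4),"y",np.percentile(b[k],[2,98]).round(4),"zmin",np.sort(z[k])[:10].round(4))
        k=(z>.032+.0)&(abs(a)<.03)&(abs(b)<.04)&(H[...,0]>125)&(H[...,0]<150)&(H[...,1]>90)&(z<u0+.06)
        if k.sum(): print("collar z",np.percentile(z[k],[3,97]).round(4), "expect",u0+.034,u0+.046)
        k=(abs(a)<.05)&(abs(b)<.05)&(z>u0+.11)&(z<u0+.14)&(H[...,0]>125)&(H[...,0]<150)&(H[...,1]>90)
        if k.sum(): print("cap z",np.percentile(z[k],[3,97]).round(4),"expect",u0+.126,u0+.131)
E
python3 -c "
from h import *
chk(.048)"
```

```text
time: 20.5
tool_pos: [0.6075, -0.1831, 0.0864]
ee_rot: [3.141, 0.0, 1.381]
wrist_force: [-0.3, 0.1, -2.9]
width: 0.0318
time: 20.88
tool_pos: [0.6076, -0.1832, 0.0848]
ee_rot: [3.141, 0.0, 1.381]
wrist_force: [-0.4, 0.1, -3.5]
width: 0.0318
[ 0.607624   -0.18321279  0.0847924 ] [3.14069362e+00 1.20187466e-04 1.38052906e+00] [-0.39773603  0.12399388 -3.48636488]
scene head 350 x [-0.0005  0.0255] y [-0.0314  0.0302] zmin [0.0494 0.0504 0.051  0.051  0.051  0.0512 0.0513 0.0518 0.0519 0.052 ]
collar z [0.0875 0.1024] expect 0.082 0.094
cap z [0.1702 0.1702] expect 0.174 0.179
side head 289 x [-0.0232  0.0174] y [-0.0345  0.0284] zmin [0.0511 0.0515 0.0523 0.0529 0.0531 0.0534 0.0537 0.0539 0.054  0.0543]
collar z [0.0885 0.1017] expect 0.082 0.094
cap z [0.1755 0.1841] expect 0.174 0.179
```

The underside is at about 0.051 as predicted, so 11 mm more, plus a 1 mm lateral correction.

```bash
python3 -m creep '[[[1,0,3,0],[0,0,3,0],[0,0,3,0],[0,0,2,0],[0,0,0,0],[0,0,0,0],[0,0,0,0],[0,0,0,0]]]'; python3 - <<'E'
from h import *
chk(.040)
s=snapshot("scene");t=snapshot("side");f=lambda im:cv2.resize(im,None,fx=4,fy=4,interpolation=cv2.INTER_CUBIC)
save("final",np.hstack([f(s["color"][140:265,140:235]),f(t["color"][180:305,260:360])]))
handle()
E
```

```text
time: 21.98
tool_pos: [0.6077, -0.1822, 0.0735]
ee_rot: [3.141, 0.0, 1.381]
wrist_force: [-0.4, 0.6, -3.3]
width: 0.0319
[ 0.60765455 -0.18218054  0.07347526] [3.14118909e+00 3.80049886e-05 1.38052577e+00] [-0.38852725  0.60402287 -3.27429996]
scene head 431 x [-0.0129  0.0254] y [-0.0314  0.0302] zmin [0.0393 0.0396 0.0397 0.0398 0.0399 0.0401 0.0401 0.0403 0.0404 0.0408]
collar z [0.0762 0.0923] expect 0.07400000000000001 0.086
cap z [0.1559 0.1602] expect 0.166 0.171
side head 348 x [-0.0233  0.0172] y [-0.0343  0.0254] zmin [0.0396 0.0403 0.0406 0.041  0.0411 0.0415 0.042  0.0421 0.0427 0.043 ]
collar z [0.0769 0.0897] expect 0.07400000000000001 0.086
cap z [0.1648 0.1723] expect 0.166 0.171
165 [ 0.421 -0.167  0.044] [ 0.477 -0.143  0.058]
0.44 [ 0.4451 -0.1563  0.0515] 27
0.45 [ 0.4548 -0.159   0.0514] 29
0.46 [ 0.4648 -0.1601  0.0517] 27
0.47 [ 0.4737 -0.1612  0.0517] 23
```

View pics/final.png

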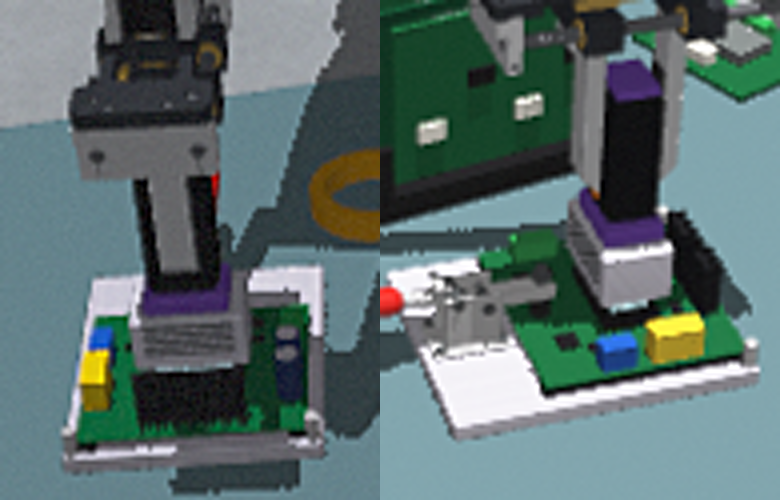

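The lamp is upright over the module with a visible gap, centred on the heat sink in the scene view (head 133–247, sink 135–240). The clamp is flat, and nothing else appears to have moved. Hand in.

```bash
python3 -c "
from bench import ticket,get_obs
print(get_obs()['time'],ticket.close_job())"
```

```text
the job is handed in; nothing more can be done
22.225 None
```

I closed the toggle clamp, took the full-size lamp from its dock, carried it over the rack with about 43 mm to spare, and handed the job in at 22.2 s with the lamp held over the window.

**Last checks**
- **Clamp:** the handle is flat. It took 22 N at the stop with no further travel, and depth shows its top at about 54–58 mm.
- **Lamp height:** the underside is at about 40 mm in both the scene and side views, so the gap to the glass is about 8 mm.
- **Centring and angle:** the lamp is centred on the window to about 1–2 mm, averaged over the cameras. The single views disagreed by up to about 3 mm in opposite directions. The yaw matches to about 0.5°, and the lamp is upright.
- **Grip:** the fingers stand 31.8 mm apart. The wrist carries a steady 3.3 N or so, which is the lamp's weight and shows no contact.

**What went wrong or disagreed**
- **Height reading:** the reported TCP height was about 30 mm below the real fingertips. I measured this in both fixed cameras and corrected for it.
- **First clamp push:** before I found that offset, the first push pressed the end of the handle's bar at about 48 N in total, and I had to redo it. The fixture is fixed and the window's measured position was unchanged afterwards.
- **Window under the lamp:** with the lamp over it I could not measure the window again at the end. I last measured it just before lowering the lamp. I also did not measure the other bench items again; I only saw those in view in the pictures.

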